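Reload and lock the leak tester

ROBOT

A 7-joint arm with a two-finger parallel gripper is mounted at the origin on the work surface. World frame = base frame: x ahead of the robot, y to its left, z up, the work surface at z = 0. Lengths are in m, angles in rad, forces in N, time in s.
With the tool pointing down it reaches from about 0.35 to 0.9 m from the base axis. Payload 19.9 kg.
Tool frame: the origin (TCP) lies midway between the tips of the shut fingers; the grasp point (between the pads) lies manip.grip_point_offset behind it (manip.grip_point_offset is the distance from the TCP to the grasp point, in m); z points along the fingers, y is the line along which they close (so a half turn about z gives the same grasp; the last joint's range is limited). The gripper opens to 85 mm and grips with 20 to 120 N. Pads are 22 mm wide; open, the fingers measure 114 mm over their backs; the gripper's body (76 mm by 85 mm) begins 54 mm behind the grasp point. The pads swing forward as they close: fully open they stand 13 mm farther back than shut.
Start: joints at [1.081, 0.417, -0.01, 1.614, 0.005, 1.111, -0.053], TCP at [0.271, -0.563, 0.231] pointing down, gripper open.
Joint ranges: [-2.81, 2.81], [-0.39, 2.02], [-1.27, 1.25], [0.06, 2.57], [-1.19, 4.33], [0.19, 2], [-2.82, 2.82]. Speed limits (rad/s): [1.89, 1.89, 2.39, 2.39, 3.01, 3.01, 3.01].

INTERFACE

Orientations are given as a unit quaternion [w, x, y, z].
In Python, from workcell import manip gives the robot as it stands.
- The arm moves only by the tool drive_tool, never from a script. Its argument "targets" is a list of rows, each a list of 2 entries, a list of its own where there are three numbers: the shift along the tool's x, y, z normalised to -1 to 1, where 1 is 0.15 m, then the turn about the tool's z normalised to -1 to 1, where 1 is 45 degrees. A call has 1 to 12 rows; each row shifts and turns the commanded pose from where the row before left it, along the tool's axes as they then stand; what a row does not reach is not made up. A row lasts 1/10 s, in which the tool goes at most 50 mm and 8.59 degrees, less where a joint would pass 70% of its speed; a pose out of reach is approached as far as the arm can. A call with a number of a shift or a turn outside -1 to 1 is refused whole. A call with a gripper value outside its range is refused whole. "fingers" is the opening, from -1 (shut) to 1 (fully open), set as the call begins (left out, the last holds). The fingers move at their own pace and stop on an object; "newtons" is the grip in N (left out, the last holds). Time passes only in rows, so rows that do not move let the fingers close. It gives the time, the measured TCP pose, the force, the opening and the grip force at its end, in the units of the state.
- manip.state(): the state, without advancing time (a new reading comes with each control period).
- manip.snapshot(name): name is "side" or "top"; returns a dict with "pixels" (384x512x3 uint8, blue, green, red), "z_map" (384x512 float32, m along the optical axis (not along the pixel's ray), 0 where there is no reading), "fov_y" (degrees; the focal length in pixels is half the picture's height over the tangent of half this angle, whatever the lens; pixels are square), "cx", "cy" (the principal point, pixels), "R" (3x3) and "t" (3): a world point X has camera coordinates R X + t. Camera axes: x right, y down, z forward; pixel columns grow to the right and rows downward; lengths in m; the calibration is good to about 2 mm. A picture is of the moment at which its call begins.
- manip.hand_in(): hands the job in; it is judged then, once.
The state is a dict: "time_s": time; "joints": joint angles; "joint_velocities": joint speeds; "joint_torque": joint torques, N m; "eef_pos": TCP position; "tcp_rot": TCP orientation; "ft_force": force on the tool from outside, world axes, zero at the start; "ft_torque": the same for the moment, N m; "opening": opening from 0.0 (shut) to 1.0 (fully open); "finger_force": force on a finger pad.
Only numpy, scipy, OpenCV 4.12 (cv2) and the standard library are available. Lean on these libraries where they do the work, as an engineer would, in place of code of your own. Each camera call takes 0.05 s, during which the arm holds its last target. There are 200 camera calls.

TASK

Change over the leak tester: take the red tested housings out of the carriage and put them in the yellow bin, then stand every green housing from the drying tray upright in a bay of its own, any bay, with the carriage still pulled out. Then push the carriage fully home until its detent clicks, and only after that turn both lock knobs clockwise until each clicks past its detent to its stop. Leave the other things on the bench alone.

Things in the scene. Friction and masses are not known exactly. Their poses are not given: they have to be found in the camera images.
- fresh0: untested valve housing, to be loaded (3 or all of the four are there in a run): bright green square block 30 x 30 mm, 26 mm high, with a brass stub 20 mm across and 8 mm high on top, 40 to 85 g. Starts upright on the drying tray, any yaw. Origin: centre of its underside; z up through the stub. Grip the block across two flat sides, fingertips 10 to 14 mm above its underside to clear bay walls
- fresh1: untested valve housing, to be loaded (3 or all of the four are there in a run): bright green square block 30 x 30 mm, 26 mm high, with a brass stub 20 mm across and 8 mm high on top, 40 to 85 g. Starts upright on the drying tray, any yaw. Origin: centre of its underside; z up through the stub. Grip the block across two flat sides, fingertips 10 to 14 mm above its underside to clear bay walls
- fresh2: untested valve housing, to be loaded (3 or all of the four are there in a run): bright green square block 30 x 30 mm, 26 mm high, with a brass stub 20 mm across and 8 mm high on top, 40 to 85 g. Starts upright on the drying tray, any yaw. Origin: centre of its underside; z up through the stub. Grip the block across two flat sides, fingertips 10 to 14 mm above its underside to clear bay walls
- fresh3: untested valve housing, to be loaded (3 or all of the four are there in a run): bright green square block 30 x 30 mm, 26 mm high, with a brass stub 20 mm across and 8 mm high on top, 40 to 85 g. Starts upright on the drying tray, any yaw. Origin: centre of its underside; z up through the stub. Grip the block across two flat sides, fingertips 10 to 14 mm above its underside to clear bay walls
- spent0: tested valve housing, to be cleared (1 to 3 of the three are there in a run): shape, size and mass as the green ones, but red with a dark steel stub. Starts upright in a bay of the carriage. Origin: centre of its underside, z up
- spent1: tested valve housing, to be cleared (1 to 3 of the three are there in a run): shape, size and mass as the green ones, but red with a dark steel stub. Starts upright in a bay of the carriage. Origin: centre of its underside, z up
- spent2: tested valve housing, to be cleared (1 to 3 of the three are there in a run): shape, size and mass as the green ones, but red with a dark steel stub. Starts upright in a bay of the carriage. Origin: centre of its underside, z up
- tray: drying tray, fixed: bare steel, 180 x 180 mm outside, flat floor 4 mm above the bench, rim 12 mm high and 4 mm thick. Origin: centre of its underside
- bin: reject bin, fixed: yellow plastic open box, 150 x 150 mm outside, walls 4 mm thick and 45 mm high, floor 4 mm thick. Origin: centre of its underside. Tray and bin may stand in each other's place
- tester: leak tester, fixed: aluminium base 12 mm thick, 250 x 350 mm; two steel rails 30 mm high guide the carriage; a white knob block 46 mm high at each side (y = +-142 mm); a white instrument housing 88 mm high in all begins at x = 120 mm. Origin: middle of the base's underside, 50 mm beyond the bay centres while the carriage is out; x points the way the carriage goes home
- carriage_mid (a point): middle of the carriage, a blue sliding tray with a row of 4 open bays, at bay-floor level, 22.5 mm above the bench. x: the way it slides home (roughly away from the robot), y: along the row, z up. Bay centres at x = 0, y = -66, -22, 22, 66 mm; each 40 x 40 mm inside, walls 4 mm thick and 8 mm high. Neighbours stand close along y: grip housings along x here
- push_handle (a point): upright black tab on the near end of the carriage: 10 mm thick along the slide, 44 mm wide; its top is 10 mm above this point, its foot (a blue plate) 32 mm below. Same axes as carriage_mid, 80 mm on the near side of the bay centres, 54.5 mm above the bench. Pinch it across its thickness from above, or push it from the near side
- carriage (a joint): carriage travel in m: 0 fully out (near the robot, where it starts), 0.085 fully home. About 0.5 N of friction until 0.075, then a spring detent (about 5 N) that tops out near 0.081 and snaps it home to its stop; short of that the spring pushes it back
- knob_l_grip (a point): left (+y) lock knob: a blue upright bar 46 mm long, 14 mm thick and 28 mm high with a white mark, on a black disc of 48 mm. This point is on the vertical turning axis, 8 mm below the bar's top and 20 mm above the disc. x of this frame runs along the bar, y across its thickness; it turns with the knob
- knob_l (a joint): angle of the left (+y) lock knob in rad, growing clockwise seen from above: starts at 0 to 0.3, end stop at 1.25. Turns easily until 0.67, then against a detent (about 0.15 N m) that tops out at 1.05; past it the knob snaps to its stop and stays, short of it the knob springs back
- knob_r_grip (a point): right (-y) lock knob: a blue upright bar 46 mm long, 14 mm thick and 28 mm high with a white mark, on a black disc of 48 mm. This point is on the vertical turning axis, 8 mm below the bar's top and 20 mm above the disc. x of this frame runs along the bar, y across its thickness; it turns with the knob
- knob_r (a joint): angle of the right (-y) lock knob in rad, growing clockwise seen from above: starts at 0 to 0.3, end stop at 1.25. Turns easily until 0.67, then against a detent (about 0.15 N m) that tops out at 1.05; past it the knob snaps to its stop and stays, short of it the knob springs back
- bottle: bystander: round bottle 52 mm across, 130 mm high
- jar: bystander: small jar 56 mm across, 55 mm high
- screwdriver: bystander: screwdriver with an orange handle, 200 mm long, lying
- weight: bystander: brass test weight 36 mm across, 30 mm high
- magnet: bystander: grey steel block 50 x 30 x 20 mm
- cup: bystander: white cup 72 mm across, 85 mm high
There are look-alikes about, which are no part of the job. What is shaped like the fresh2 but blue is not meant. What is shaped like the fresh1 but purple is not meant.

How it is judged:
By the outcome, as a careful person would: the job done as asked, in the order asked, and still so for the second after the job is handed in, with the robot touching nothing.
Of fresh0, fresh1, fresh2, fresh3 only 3 to 4 are there at a start; the rules pass over those that are not, and their reading is None.
Of spent0, spent1, spent2 only 1 to 3 are there at a start; the rules pass over those that are not, and their reading is None.
At some moment in a run one of fresh0, fresh1, fresh2, fresh3 may be knocked a few centimetres aside while the robot is not near it.
Once in a run the grip may slacken for a moment while it holds something.
It also fails if it takes over 210 s, if anything falls off the work surface, if the arm or the gripper's body presses on something with over 40 N, if the wrist force passes 120 N, or if a joint passes its speed limit or range.

## Working session

There is one attempt and no reset: what is moved stays moved. The work goes in short steps, Python scripts to look and compute and a tool call to move; the robot and the scene stay as the last step left them, time stands still between calls to the robot, and variables do not carry over. Pictures are saved under pics/ and viewed, at most 14 in all, crops included, and the job is handed in when it is done.

Besides the shell and the picture viewer there is one more tool, called after "Call:" as a command line: name --argument value ..., lists and objects as JSON in quotes. drive_tool: Moves the arm, as the interface text tells. Scaled input: -1 to 1 covers 0.15 m each way for a shift and 45 degrees each way for a turn. Its arguments: {"type":"object","properties":{"targets":{"type":"array"},"fingers":{"type":"number"},"newtons":{"type":"number"}},"required":["targets"]}

```bash
mkdir -p pics
cat > h.py <<'E'
import numpy as np, cv2
from workcell import manip
def snap(n,save=None):
    s=manip.snapshot(n)
    s['f']=s['pixels'].shape[0]/2/np.tan(np.radians(s['fov_y'])/2)
    if save: cv2.imwrite('pics/'+save,s['pixels'])
    return s
def world(s,u,v,z=None):
    R,t=np.array(s['R']),np.array(s['t'])
    d=np.array([(u-s['cx'])/s['f'],(v-s['cy'])/s['f'],1.])
    c=-R.T@t; r=R.T@d
    if z is None: return c+r*s['z_map'][int(round(v)),int(round(u))]
    return c+r*(z-c[2])/r[2]
def proj(s,X):
    c=np.array(s['R'])@np.array(X)+np.array(s['t']); return s['cx']+s['f']*c[0]/c[2], s['cy']+s['f']*c[1]/c[2]
E
python3 - <<'E'
from h import *
for n in('top','side'):
    s=snap(n,n+'0.png'); print(n,s['fov_y'],s['cx'],s['cy'],np.round(s['R'],3).tolist(),np.round(s['t'],3))
print(manip.state(), manip.grip_point_offset)
E
```

```text
top 47.11884673962459 261.4285487466163 190.52183821129194 [[0.029, -1.0, 0.001], [-0.991, -0.028, -0.128], [0.128, 0.003, -0.992]] [-0.038  0.518  1.42 ]
side 52.77271774272014 259.5140624635836 186.32573133790015 [[0.769, -0.639, 0.018], [-0.371, -0.469, -0.802], [0.521, 0.61, -0.597]] [-0.412  0.262  0.721]
{'time_s': 0.1, 'joints': array([ 1.08053125,  0.41791524, -0.01028381,  1.61407529,  0.00470555,
        1.11071938, -0.05302405]), 'joint_velocities': array([ 0.00134135, -0.00201388, -0.00051479, -0.00089769, -0.0008811 ,
        0.00101861,  0.00066804]), 'joint_torque': array([ 2.19312518e-03, -8.65815353e+01,  6.81287907e-01, -4.35635054e+01,
        1.92866055e-02,  4.88182603e-03, -3.92718255e-05]), 'eef_pos': array([ 0.27100888, -0.56285389,  0.23073859]), 'tcp_rot': array([-5.20244194e-04,  9.74935017e-01,  2.22489131e-01, -1.69074861e-04]), 'ft_force': array([-0.10650627, -0.34343138, -0.3265948 ]), 'ft_torque': array([ 0.05099456, -0.01483732, -0.0230363 ]), 'finger_force': 0.0, 'opening': 1.001982485779633} 0.0187
```

View pics/top0.png

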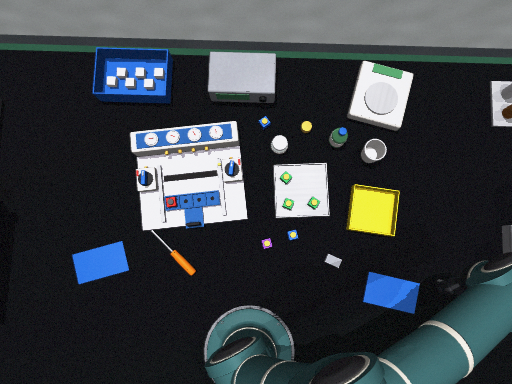

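View pics/side0.png

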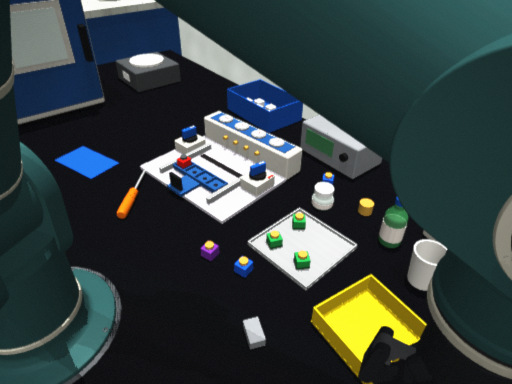

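Run:
```python
from h import *
s=snap('top'); p=s['pixels']
a=cv2.resize(p[115:235,125:255],None,fx=6,fy=6,interpolation=cv2.INTER_CUBIC)[:600,:780]
cv2.imwrite('pics/tester.png',cv2.resize(p[118:234,128:250],None,fx=5,fy=5,interpolation=cv2.INTER_CUBIC))
cv2.imwrite('pics/tray.png',cv2.resize(p[155:250,255:405],None,fx=5,fy=5,interpolation=cv2.INTER_CUBIC))
hsv=cv2.cvtColor(p,cv2.COLOR_BGR2HSV)
def blobs(name,lo,hi,mn):
    m=cv2.inRange(hsv,lo,hi); n,l,st,c=cv2.connectedComponentsWithStats(m)
    for i in range(1,n):
        if st[i,4]>=mn: 
            print(name,c[i].round(1),st[i].tolist(),world(s,*c[i]).round(3))
blobs('g',(45,120,60),(75,255,255),25); blobs('r',(0,150,80),(5,255,255),20); blobs('y',(22,150,120),(32,255,255),15)
```

```text
g [285.4 177.5] [280, 172, 12, 12, 48] [ 0.564 -0.102  0.034]
g [313.2 202.6] [308, 197, 12, 12, 50] [ 0.484 -0.195  0.032]
g [287.7 203.6] [283, 198, 11, 11, 47] [ 0.477 -0.111  0.039]
r [170.9 201.8] [166, 197, 10, 10, 50] [0.471 0.269 0.053]
y [372.6 210.1] [349, 184, 51, 52, 1928] [ 0.467 -0.396  0.009]
```

View pics/tester.png

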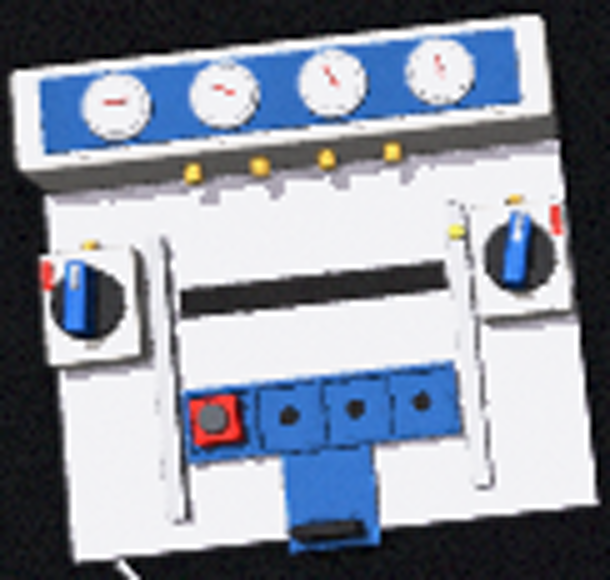

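View pics/tray.png

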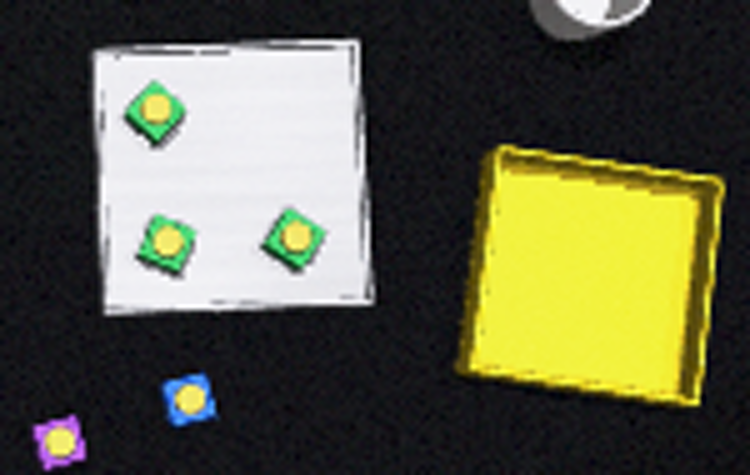

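```bash
cat > est.py <<'E'
from h import *
from scipy.optimize import least_squares
s=snap('top')
C=lambda u,v,x0,y0:((u+.5)/5-.5+x0,(v+.5)/5-.5+y0)
M=[(-.05,.022,.0225,289,415),(-.05,-.022,.0225,356,408),(-.05,-.066,.0225,422,402),(-.125,.175,.012,75,562),(-.125,-.175,.012,598,500),(-.13,0,.0645,330,526)]
def T(p,m): c,n=np.cos(p[2]),np.sin(p[2]); return [p[0]+c*m[0]-n*m[1],p[1]+n*m[0]+c*m[1],m[2]]
def res(p): return np.ravel([np.subtract(proj(s,T(p,m)),C(m[3],m[4],128,118)) for m in M])
r=least_squares(res,[.5,.2,.1]); print('tester',r.x,np.degrees(r.x[2]),'\nres',r.fun.round(2))
p=r.x
for y in(.066,.022,-.022,-.066): print('bay',y,np.round(T(p,(-.05,y,.0225)),4))
print('red stub',world(s,*C(213,417,128,118),z=.0565).round(4))
for n,u,v in(('L disc',88,305),('R disc',520,257)):
    print(n,world(s,*C(u,v,128,118),z=.050).round(4))
print('side blocks z', world(s,*C(50,340,128,118)))
hsv=cv2.cvtColor(cv2.resize(s['pixels'],None,fx=5,fy=5,interpolation=cv2.INTER_CUBIC),cv2.COLOR_BGR2HSV)
m=cv2.inRange(hsv,(45,120,110),(75,255,255)); n,l,st,c=cv2.connectedComponentsWithStats(m)
for i in range(1,n):
    if st[i,4]>500:
        pts=np.argwhere(l==i)[:,::-1]; h=cv2.convexHull(pts.astype(np.int32))[:,0]
        W=np.array([world(s,(a+.5)/5-.5,(b+.5)/5-.5,z=.03)[:2] for a,b in h]).astype(np.float32)
        print('green',cv2.minAreaRect(W*1000))
for u,v in((157,108),(168,241),(297,237)): print('stub',world(s,*C(u,v,255,155),z=.038).round(4))
print('bin',world(s,*C(593,275,255,155),z=.03).round(3))
E
python3 est.py
```

```text
tester [0.53028211 0.21194041 0.14876952] 8.523865538320154 
res [ 0.34  0.51  0.15  0.32  0.14 -0.06 -0.1  -0.68  0.29 -0.95 -0.78  0.83]
bay 0.066 [0.4711 0.2698 0.0225]
bay 0.022 [0.4776 0.2263 0.0225]
bay -0.022 [0.4841 0.1828 0.0225]
bay -0.066 [0.4906 0.1393 0.0225]
red stub [0.4731 0.2706 0.0565]
L disc [0.545  0.3578 0.05  ]
R disc [0.585  0.0763 0.05  ]
side blocks z [0.52117199 0.38116956 0.05014764]
green ((567.4284057617188, -102.92747497558594), (29.614755630493164, 28.907899856567383), 49.6398811340332)
green ((485.352783203125, -196.23983764648438), (29.765085220336914, 29.093149185180664), 59.067874908447266)
green ((479.3185729980469, -112.19146728515625), (29.547746658325195, 29.977712631225586), 68.2490005493164)
stub [ 0.5681 -0.1033  0.038 ]
stub [ 0.4801 -0.1124  0.038 ]
stub [ 0.4851 -0.197   0.038 ]
bin [ 0.466 -0.393  0.03 ]
```

Call:
drive_tool --targets '[[[0,0,0],-0.18],[[0,0,0],-0.18],[[0,0,0],-0.18],[[0,0,0],-0.18],[[0,0,0],-0.18],[[0,0,0],-0.18],[[0,0,0],-0.18],[[0,0,0],-0.18],[[0,0,0],-0.18],[[0,0,0],0]]' --fingers 0.5 --newtons 40

```text
time_s: 1.2
eef_pos: [0.271, -0.5631, 0.231]
tcp_rot: [-0.0, 0.651, 0.759, 0.0]
ft_force: [-0.7, -0.3, -0.1]
opening: 0.751
finger_force: 0.0
```

```bash
cat > plan.py <<'E'
import sys
from h import *
from scipy.spatial.transform import Rotation as Ro
# args: waypoints "x,y,z[,yaw]"; prints tool-axis shifts (normalised totals) per leg, then turn
st=manip.state(); q=st['tcp_rot']; R=Ro.from_quat([q[1],q[2],q[3],q[0]]).as_matrix()
p=np.array(st['eef_pos']); psi=np.degrees(np.arctan2(R[1,0],R[0,0]))
print('t',round(st['time_s'],1),'pos',p.round(4),'yaw',psi.round(2),'tilt',R[2,2].round(4),'open',round(st['opening'],3),'F',st['ft_force'].round(1),'grip',st['finger_force'])
for a in sys.argv[1:]:
    v=[float(k) for k in a.split(',')]; X=np.array(v[:3]); c,n=np.cos(np.radians(psi)),np.sin(np.radians(psi))
    D=np.array([[c,n,0],[n,-c,0],[0,0,-1]])@(X-p)/.15
    k=int(np.ceil(np.linalg.norm(D)/.30)) or 1
    print(a,'total',D.round(3),'rows',k,'each',(D/k).round(3),end=' ')
    p=X
    if len(v)>3:
        d=-(v[3]-psi)/45; kk=int(np.ceil(abs(d)/.18)); print('turn',round(d,3),'rows',kk,'each',round(d/max(kk,1),3),end=''); psi=v[3]
    print()
E
python3 plan.py .472,.270,.15 .472,.270,.033
```

```text
t 1.2 pos [ 0.271  -0.5631  0.231 ] yaw 98.76 tilt -1.0 open 0.751 F [-0.7 -0.3 -0.1] grip 0.0
.472,.270,.15 total [5.285 2.17  0.54 ] rows 20 each [0.264 0.109 0.027] 
.472,.270,.033 total [0.   0.   0.78] rows 3 each [0.   0.   0.26]
```

Call:
drive_tool --targets '[[[0.264,0.108,0],0],[[0.264,0.108,0],0],[[0.264,0.108,0],0],[[0.264,0.108,0],0],[[0.264,0.108,0],0],[[0.264,0.108,0],0],[[0.264,0.108,0],0],[[0.264,0.108,0],0],[[0.264,0.108,0],0],[[0.264,0.108,0],0],[[0.264,0.108,0],0],[[0,0,0],0]]'

```text
time_s: 2.4
eef_pos: [0.383, -0.1014, 0.2317]
tcp_rot: [0.0, 0.652, 0.759, 0.0]
ft_force: [-0.4, -1.1, -0.5]
opening: 0.749
finger_force: 0.0
```

```bash
python3 plan.py .472,.270,.15 .472,.270,.033
```

```text
t 2.4 pos [ 0.383  -0.1014  0.2317] yaw 98.68 tilt -1.0 open 0.749 F [-0.4 -1.1 -0.5] grip 0.0
.472,.270,.15 total [2.358 0.96  0.544] rows 9 each [0.262 0.107 0.06 ] 
.472,.270,.033 total [0.   0.   0.78] rows 3 each [0.   0.   0.26]
```

Call:
drive_tool --targets '[[[0.262,0.107,0.06],0],[[0.262,0.107,0.06],0],[[0.262,0.107,0.06],0],[[0.262,0.107,0.06],0],[[0.262,0.107,0.06],0],[[0.262,0.107,0.06],0],[[0.262,0.107,0.06],0],[[0.262,0.107,0.06],0],[[0.262,0.107,0.06],0],[[0,0,0],0],[[0,0,0],0]]'

```text
time_s: 3.5
eef_pos: [0.4715, 0.2662, 0.1497]
tcp_rot: [-0.001, 0.653, 0.758, -0.0]
ft_force: [-0.3, -0.9, 0.1]
opening: 0.751
finger_force: 0.0
```

```bash
python3 plan.py .472,.270,.033
```

```text
t 3.5 pos [0.4715 0.2662 0.1497] yaw 98.51 tilt -1.0 open 0.751 F [-0.3 -0.9  0.1] grip 0.0
.472,.270,.033 total [0.025 0.007 0.778] rows 3 each [0.008 0.002 0.259]
```

Call:
drive_tool --targets '[[[0.025,0.005,0],0],[[0,0,0.26],0],[[0,0,0.26],0],[[0,0,0.16],0],[[0,0,0.1],0],[[0,0,0],0]]'

```text
time_s: 4.1
eef_pos: [0.4718, 0.2684, 0.0323]
tcp_rot: [-0.0, 0.653, 0.758, -0.001]
ft_force: [-0.7, -0.4, 0.8]
opening: 0.748
finger_force: 0.0
```

Call:
drive_tool --targets '[[[0,0,0],0],[[0,0,0],0],[[0,0,0],0],[[0,0,0],0],[[0,0,0],0],[[0,0,0],0]]' --fingers -1

```text
time_s: 4.7
eef_pos: [0.4731, 0.2697, 0.0348]
tcp_rot: [0.001, 0.652, 0.758, 0.001]
ft_force: [0.3, -2.1, 9.3]
opening: 0.338
finger_force: 40.1
```

```bash
python3 plan.py .472,.270,.2; python3 -c "
from h import *
s=snap('side','g1.png');cv2.imwrite('pics/g1.png',cv2.resize(s['pixels'][100:230,130:310],None,fx=4,fy=4))"
```

```text
t 4.7 pos [0.4731 0.2697 0.0348] yaw 98.59 tilt -1.0 open 0.338 F [ 0.3 -2.1  9.3] grip 40.069241523742676
.472,.270,.2 total [ 0.003 -0.007 -1.101] rows 4 each [ 0.001 -0.002 -0.275]
```

View pics/g1.png

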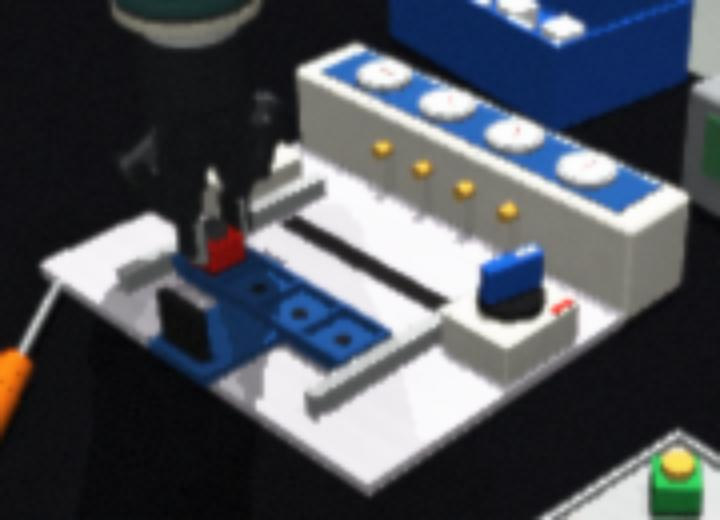

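Call:
drive_tool --targets '[[[0,0,-0.1],0],[[0,0,-0.2],0],[[0,0,-0.3],0],[[0,0,-0.3],0],[[0,0,-0.1],0],[[-0.26,-0.1,0],0],[[-0.26,-0.1,0],0],[[-0.26,-0.1,0],0],[[-0.26,-0.1,0],0],[[-0.26,-0.1,0],0],[[-0.26,-0.1,0],0],[[-0.26,-0.1,0],0]]'

```text
time_s: 5.95
eef_pos: [0.4085, -0.0176, 0.184]
tcp_rot: [0.001, 0.652, 0.758, 0.0]
ft_force: [1.8, -1.2, -0.2]
opening: 0.339
finger_force: 39.9
```

```bash
python3 plan.py .466,-.393,.18 .466,-.393,.024
```

```text
t 6.0 pos [ 0.4085 -0.0176  0.184 ] yaw 98.63 tilt -1.0 open 0.339 F [ 1.8 -1.2 -0.2] grip 39.85007643699646
.466,-.393,.18 total [-2.532  0.004  0.027] rows 9 each [-0.281  0.     0.003] 
.466,-.393,.024 total [0.   0.   1.04] rows 4 each [0.   0.   0.26]
```

Call:
drive_tool --targets '[[[-0.27,0,0],0],[[-0.27,0,0],0],[[-0.27,0,0],0],[[-0.27,0,0],0],[[-0.27,0,0],0],[[-0.27,0,0],0],[[-0.27,0,0],0],[[-0.27,0,0],0],[[0,0,0],0],[[0,0,0],0]]'

```text
time_s: 6.95
eef_pos: [0.4576, -0.3367, 0.1835]
tcp_rot: [-0.0, 0.652, 0.758, 0.0]
ft_force: [-0.2, 0.2, -0.1]
opening: 0.337
finger_force: 39.8
```

```bash
python3 plan.py .466,-.393,.18 .466,-.393,.024
```

```text
t 7.0 pos [ 0.4576 -0.3367  0.1835] yaw 98.56 tilt -1.0 open 0.337 F [-0.2  0.2 -0.1] grip 39.84885334968567
.466,-.393,.18 total [-0.379 -0.     0.024] rows 2 each [-0.19  -0.     0.012] 
.466,-.393,.024 total [0.   0.   1.04] rows 4 each [0.   0.   0.26]
```

Call:
drive_tool --targets '[[[-0.19,0,0],0],[[-0.19,0,0],0],[[0,0,0],0],[[0,0,0.27],0],[[0,0,0.27],0],[[0,0,0.27],0],[[0,0,0.18],0],[[0,0,0.06],0],[[0,0,0],0],[[0,0,0],0]]'

```text
time_s: 7.95
eef_pos: [0.4672, -0.3929, 0.0275]
tcp_rot: [0.001, 0.652, 0.758, 0.0]
ft_force: [-0.3, -1.2, -0.1]
opening: 0.335
finger_force: 46.0
```

Call:
drive_tool --targets '[[[0,0,0],0],[[0,0,0],0],[[0,0,0],0],[[0,0,0],0],[[0,0,-0.2],0],[[0,0,-0.3],0],[[0,0,-0.3],0],[[0,0,-0.2],0],[[0,0,0],0],[[0,0,0],0]]' --fingers 0.3

```text
time_s: 8.95
eef_pos: [0.4662, -0.3931, 0.176]
tcp_rot: [0.0, 0.652, 0.758, -0.0]
ft_force: [0.6, 0.5, -0.6]
opening: 0.652
finger_force: 0.0
```

```bash
python3 est.py | grep -E "green"; python3 plan.py .4852,-.1967,.16,
```

```text
green ((567.4860229492188, -102.87400817871094), (29.4083309173584, 28.939809799194336), 49.435302734375)
green ((485.2893981933594, -196.21719360351562), (29.815776824951172, 28.92548179626465), 58.7523193359375)
green ((479.3494873046875, -112.114013671875), (29.380983352661133, 29.977712631225586), 68.2490005493164)
t 9.0 pos [ 0.4659 -0.3928  0.1751] yaw 98.6 tilt -1.0 open 0.651 F [-0.1 -0.1  0.1] grip 0.0Traceback (most recent call last):
  File "plan.py", line 9, in <module>
    v=[float(k) for k in a.split(',')]; X=np.array(v[:3]); c,n=np.cos(np.radians(psi)),np.sin(np.radians(psi))
       ~~~~~^^^
ValueError: could not convert string to float: ''
```

```bash
python3 plan.py .4659,-.3928,.1751,58.9 .4852,-.1966,.13 .4852,-.1966,.018
```

```text
t 9.0 pos [ 0.4659 -0.3928  0.1751] yaw 98.6 tilt -1.0 open 0.651 F [-0.1 -0.1  0.1] grip 0.0
.4659,-.3928,.1751,58.9 total [-0.  0.  0.] rows 1 each [-0.  0.  0.] turn 0.882 rows 5 each 0.176
.4852,-.1966,.13 total [ 1.186 -0.565  0.301] rows 5 each [ 0.237 -0.113  0.06 ] 
.4852,-.1966,.018 total [0.    0.    0.747] rows 3 each [0.    0.    0.249]
```

Call:
drive_tool --targets '[[[0,0,0],0.176],[[0,0,0],0.176],[[0,0,0],0.176],[[0,0,0],0.176],[[0,0,0],0.176],[[0.237,-0.113,0.06],0],[[0.237,-0.113,0.06],0],[[0.237,-0.113,0.06],0],[[0.237,-0.113,0.06],0],[[0.237,-0.113,0.06],0],[[0,0,0],0],[[0,0,0],0]]'

```text
time_s: 10.2
eef_pos: [0.4846, -0.1961, 0.1297]
tcp_rot: [-0.001, 0.87, 0.493, -0.001]
ft_force: [-0.3, -1.1, 0.2]
opening: 0.649
finger_force: 0.0
```

```bash
python3 plan.py  .4852,-.1966,.018
```

```text
t 10.2 pos [ 0.4846 -0.1961  0.1297] yaw 59.12 tilt -1.0 open 0.649 F [-0.3 -1.1  0.2] grip 0.0
.4852,-.1966,.018 total [-0.001  0.005  0.745] rows 3 each [-0.     0.002  0.248]
```

Good; descend, close, lift.

Call:
drive_tool --targets '[[[0,0.005,0.25],0],[[0,0,0.25],0],[[0,0,0.15],0],[[0,0,0.095],0],[[0,0,0],0]]'

```text
time_s: 10.7
eef_pos: [0.4847, -0.1976, 0.0174]
tcp_rot: [-0.001, 0.871, 0.492, -0.001]
ft_force: [-0.3, 0.3, -0.0]
opening: 0.65
finger_force: 0.0
```

Call:
drive_tool --targets '[[[0,0,0],0],[[0,0,0],0],[[0,0,0],0],[[0,0,0],0],[[0,0,0],0]]' --fingers -1

```text
time_s: 11.2
eef_pos: [0.4864, -0.1978, 0.0203]
tcp_rot: [0.001, 0.87, 0.492, 0.0]
ft_force: [-2.0, -0.5, 8.5]
opening: 0.335
finger_force: 40.2
```

Call:
drive_tool --targets '[[[0,0,-0.1],0],[[0,0,-0.25],0],[[0,0,-0.3],0],[[0,0,-0.3],0],[[0,0,0],-0.176],[[0,0,0],-0.176],[[0,0,0],-0.176],[[0,0,0],-0.176],[[0,0,0],-0.176],[[0,0,0],0],[[0,0,0],0]]'

```text
time_s: 12.3
eef_pos: [0.4857, -0.1974, 0.1624]
tcp_rot: [0.0, 0.654, 0.757, 0.0]
ft_force: [0.4, -0.2, -1.6]
opening: 0.339
finger_force: 39.9
```

```bash
python3 plan.py  .4715,.2698,.16,98.5
```

```text
t 12.3 pos [ 0.4857 -0.1974  0.1624] yaw 98.36 tilt -1.0 open 0.339 F [ 0.4 -0.2 -1.6] grip 39.853625893592834
.4715,.2698,.16,98.5 total [3.096 0.359 0.016] rows 11 each [0.281 0.033 0.001] turn -0.003 rows 1 each -0.003
```

Call:
drive_tool --targets '[[[0.28,0.033,0],0],[[0.28,0.033,0],0],[[0.28,0.033,0],0],[[0.28,0.033,0],0],[[0.28,0.033,0],0],[[0.28,0.033,0],0],[[0.28,0.033,0],0],[[0.28,0.033,0],0],[[0.28,0.033,0],0],[[0.28,0.033,0],0],[[0,0,0],0],[[0,0,0],0]]'

```text
time_s: 13.5
eef_pos: [0.4714, 0.2263, 0.1617]
tcp_rot: [-0.0, 0.652, 0.758, -0.0]
ft_force: [1.7, -0.9, -1.2]
opening: 0.34
finger_force: 39.9
```

```bash
python3 plan.py  .4715,.2698,.16 .4715,.2698,.040
```

```text
t 13.5 pos [0.4714 0.2263 0.1617] yaw 98.56 tilt -1.0 open 0.34 F [ 1.7 -0.9 -1.2] grip 39.87029314041138
.4715,.2698,.16 total [0.287 0.044 0.012] rows 1 each [0.287 0.044 0.012] 
.4715,.2698,.040 total [0.  0.  0.8] rows 3 each [0.    0.    0.267]
```

Call:
drive_tool --targets '[[[0.15,0.023,0],0],[[0.14,0.023,0],0],[[0,0,0.2],0],[[0,0,0.2],0],[[0,0,0.2],0],[[0,0,0.1],0],[[0,0,0],0],[[0,0,0],0]]'

```text
time_s: 14.3
eef_pos: [0.4727, 0.2694, 0.0575]
tcp_rot: [0.0, 0.652, 0.758, 0.0]
ft_force: [-0.7, 0.1, -0.2]
opening: 0.34
finger_force: 39.9
```

```bash
python3 plan.py  .4718,.270,.039
```

```text
t 14.3 pos [0.4727 0.2694 0.0575] yaw 98.54 tilt -1.0 open 0.34 F [-0.7  0.1 -0.2] grip 39.856048822402954
.4718,.270,.039 total [ 0.005 -0.005  0.124] rows 1 each [ 0.005 -0.005  0.124]
```

Call:
drive_tool --targets '[[[0.003,0,0.06],0],[[0,0,0.06],0],[[0,0,0],0],[[0,0,0],0]]'

```text
time_s: 14.7
eef_pos: [0.4727, 0.27, 0.0388]
tcp_rot: [0.0, 0.652, 0.758, 0.001]
ft_force: [1.5, -1.9, 6.1]
opening: 0.337
finger_force: 40.6
```

Call:
drive_tool --targets '[[[0,0,0],0],[[0,0,0],0],[[0,0,0],0],[[0,0,0],0],[[0,0,-0.2],0],[[0,0,-0.3],0],[[0,0,-0.3],0],[[0,0,0],0],[[0,0,0],0]]' --fingers 0.3

```text
time_s: 15.6
eef_pos: [0.4725, 0.2698, 0.1593]
tcp_rot: [0.001, 0.652, 0.758, 0.001]
ft_force: [-0.2, 0.3, -0.6]
opening: 0.653
finger_force: 0.0
```

```bash
python3 plan.py .47,.27,.16,68.2 .4797,-.1122,.16 ; python3 -c "
from h import *
s=snap('side','g1.png');cv2.imwrite('pics/g2.png',cv2.resize(s['pixels'][100:310,130:350],None,fx=2.7,fy=2.7,interpolation=cv2.INTER_CUBIC))"; python3 est.py | grep green
```

```text
t 15.6 pos [0.4725 0.2698 0.1593] yaw 98.59 tilt -1.0 open 0.653 F [-0.2  0.3 -0.6] grip 0.0
.47,.27,.16,68.2 total [ 0.004 -0.016 -0.005] rows 1 each [ 0.004 -0.016 -0.005] turn 0.675 rows 4 each 0.169
.4797,-.1122,.16 total [-2.342  1.006  0.   ] rows 9 each [-0.26   0.112  0.   ] 
green ((567.1810913085938, -102.61392211914062), (29.441072463989258, 29.671390533447266), 49.57001876831055)
green ((479.41424560546875, -111.95162963867188), (29.54970932006836, 29.977712631225586), 68.2490005493164)
```

View pics/g2.png

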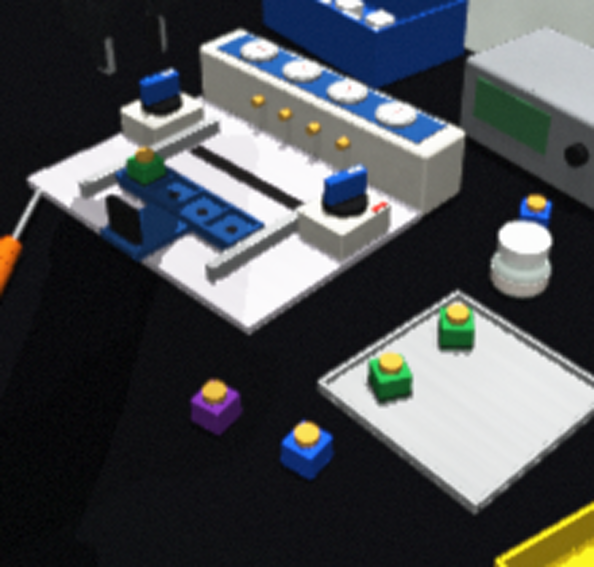

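The green block stands upright in the left bay (crop 147,165); the two other greens (457,326), (390,375) are unmoved.

Call:
drive_tool --targets '[[[0,0,0],0.169],[[0,0,0],0.169],[[0,0,0],0.169],[[0,0,0],0.169],[[-0.27,0.117,0],0],[[-0.27,0.117,0],0],[[-0.27,0.117,0],0],[[-0.27,0.117,0],0],[[-0.27,0.117,0],0],[[-0.27,0.117,0],0],[[-0.27,0.117,0],0],[[-0.27,0.117,0],0]]'

```text
time_s: 16.9
eef_pos: [0.4812, -0.0848, 0.1575]
tcp_rot: [-0.001, 0.828, 0.561, -0.001]
ft_force: [1.6, 0.5, 0.2]
opening: 0.65
finger_force: 0.0
```

Call:
drive_tool --targets '[[[0,0,0],0],[[0,0,0],0]]'

```text
time_s: 17.1
eef_pos: [0.4814, -0.0836, 0.1574]
tcp_rot: [-0.001, 0.829, 0.56, -0.001]
ft_force: [-0.0, 0.8, 0.8]
opening: 0.645
finger_force: 0.0
```

```bash
python3 plan.py .4798,-.1121,.13 .4798,-.1121,.018
```

```text
t 17.1 pos [ 0.4814 -0.0836  0.1574] yaw 68.09 tilt -1.0 open 0.645 F [-0.   0.8  0.8] grip 0.0
.4798,-.1121,.13 total [-0.18   0.061  0.183] rows 1 each [-0.18   0.061  0.183] 
.4798,-.1121,.018 total [0.    0.    0.747] rows 3 each [0.    0.    0.249]
```

Call:
drive_tool --targets '[[[-0.18,0.061,0],0],[[0,0,0.18],0],[[0,0,0.25],0],[[0,0,0.25],0],[[0,0,0.15],0],[[0,0,0.095],0],[[0,0,0],0]]'

```text
time_s: 17.8
eef_pos: [0.4796, -0.1102, 0.0183]
tcp_rot: [-0.001, 0.828, 0.561, -0.001]
ft_force: [1.0, -0.1, 0.2]
opening: 0.646
finger_force: 0.0
```

Call:
drive_tool --targets '[[[0,0,0],0],[[0,0,0],0],[[0,0,0],0],[[0,0,0],0],[[0,0,0],0]]' --fingers -1

```text
time_s: 18.3
eef_pos: [0.4812, -0.1114, 0.0211]
tcp_rot: [0.001, 0.828, 0.561, 0.001]
ft_force: [-1.4, 3.2, 8.4]
opening: 0.334
finger_force: 39.8
```

Call:
drive_tool --targets '[[[0,0,-0.1],0],[[0,0,-0.25],0],[[0,0,-0.3],0],[[0,0,-0.3],0],[[0,0,0],-0.169],[[0,0,0],-0.169],[[0,0,0],-0.169],[[0,0,0],-0.169],[[0,0,0],0],[[0,0,0],0]]'

```text
time_s: 19.3
eef_pos: [0.4805, -0.1117, 0.1631]
tcp_rot: [0.0, 0.654, 0.757, 0.0]
ft_force: [-0.0, -0.2, -2.4]
opening: 0.339
finger_force: 40.0
```

```bash
python3 plan.py  .479,.2264,.16,98.5 .479,.2264,.039
```

```text
t 19.3 pos [ 0.4805 -0.1117  0.1631] yaw 98.37 tilt -1.0 open 0.339 F [-0.  -0.2 -2.4] grip 40.01407742500305
.479,.2264,.16,98.5 total [2.232 0.318 0.021] rows 8 each [0.279 0.04  0.003] turn -0.003 rows 1 each -0.003
.479,.2264,.039 total [0.    0.    0.807] rows 3 each [0.    0.    0.269]
```

Call:
drive_tool --targets '[[[0.27,0.039,0],0],[[0.27,0.039,0],0],[[0.27,0.039,0],0],[[0.27,0.039,0],0],[[0.27,0.039,0],0],[[0.27,0.039,0],0],[[0.27,0.039,0],0],[[0.27,0.039,0],0],[[0,0,0],0],[[0,0,0],0],[[0,0,0.2],0],[[0,0,0],0]]'

```text
time_s: 20.5
eef_pos: [0.4772, 0.2138, 0.1301]
tcp_rot: [-0.001, 0.653, 0.757, -0.002]
ft_force: [-0.3, -0.7, -0.8]
opening: 0.336
finger_force: 40.0
```

```bash
python3 plan.py  .479,.2264,.13  .479,.2264,.039
```

```text
t 20.5 pos [0.4772 0.2138 0.1301] yaw 98.42 tilt -1.0 open 0.336 F [-0.3 -0.7 -0.8] grip 39.95573043823242
.479,.2264,.13 total [0.081 0.024 0.001] rows 1 each [0.081 0.024 0.001] 
.479,.2264,.039 total [0.    0.    0.607] rows 3 each [0.    0.    0.202]
```

Call:
drive_tool --targets '[[[0.081,0.022,0],0],[[0,0,0.2],0],[[0,0,0.2],0],[[0,0,0.1],0],[[0,0,0],0],[[0,0,0],0]]'

```text
time_s: 21.1
eef_pos: [0.4803, 0.2288, 0.0585]
tcp_rot: [0.0, 0.652, 0.758, 0.0]
ft_force: [0.1, 0.2, -0.7]
opening: 0.341
finger_force: 40.0
```

```bash
python3 plan.py  .479,.2264,.0395
```

```text
t 21.1 pos [0.4803 0.2288 0.0585] yaw 98.6 tilt -1.0 open 0.341 F [ 0.1  0.2 -0.7] grip 39.989535212516785
.479,.2264,.0395 total [-0.015 -0.011  0.127] rows 1 each [-0.015 -0.011  0.127]
```

Call:
drive_tool --targets '[[[-0.015,-0.008,0],0],[[0,0,0.06],0],[[0,0,0.06],0],[[0,0,0],0],[[0,0,0],0]]'

```text
time_s: 21.6
eef_pos: [0.4792, 0.2259, 0.0391]
tcp_rot: [0.0, 0.652, 0.758, 0.0]
ft_force: [0.2, -1.2, 5.4]
opening: 0.338
finger_force: 41.5
```

Call:
drive_tool --targets '[[[0,0,0],0],[[0,0,0],0],[[0,0,0],0],[[0,0,0],0],[[0,0,-0.2],0],[[0,0,-0.3],0],[[0,0,-0.3],0],[[0,0,0],-0.176],[[0,0,0],-0.176],[[0,0,0],-0.176],[[0,0,0],-0.176],[[0,0,0],-0.176]]' --fingers 0.3

```text
time_s: 22.8
eef_pos: [0.4788, 0.2259, 0.1593]
tcp_rot: [0.0, 0.354, 0.935, -0.0]
ft_force: [0.3, 0.0, 0.2]
opening: 0.653
finger_force: 0.0
```

Call:
drive_tool --targets '[[[0,0,0],-0.03],[[0,0,0],0]]'

```text
time_s: 23.0
eef_pos: [0.4788, 0.2258, 0.1592]
tcp_rot: [-0.0, 0.347, 0.938, 0.0]
ft_force: [-0.8, 0.4, 1.0]
opening: 0.649
finger_force: 0.0
```

```bash
python3 est.py | grep green; python3 plan.py .5678,-.1032,.16
```

```text
green ((567.1630249023438, -102.59745025634766), (29.4083309173584, 29.68242835998535), 49.435302734375)
t 23.1 pos [0.4788 0.2258 0.1592] yaw 139.35 tilt -1.0 open 0.649 F [-0.5 -0.7  0.1] grip 0.0
.5678,-.1032,.16 total [-1.879 -1.278 -0.005] rows 8 each [-0.235 -0.16  -0.001]
```

Call:
drive_tool --targets '[[[-0.235,-0.16,0],0],[[-0.235,-0.16,0],0],[[-0.235,-0.16,0],0],[[-0.235,-0.16,0],0],[[-0.235,-0.16,0],0],[[-0.235,-0.16,0],0],[[-0.235,-0.16,0],0],[[-0.235,-0.16,0],0],[[0,0,0],0],[[0,0,0.2],0],[[0,0,0],0],[[0,0,0],0]]'

```text
time_s: 24.25
eef_pos: [0.5688, -0.1025, 0.1295]
tcp_rot: [-0.0, 0.346, 0.938, 0.0]
ft_force: [-0.3, -0.2, 0.7]
opening: 0.652
finger_force: 0.0
```

```bash
python3 plan.py .5678,-.1030,.13 .5678,-.1030,.018
```

```text
t 24.2 pos [ 0.5688 -0.1025  0.1295] yaw 139.52 tilt -1.0 open 0.652 F [-0.3 -0.2  0.7] grip 0.0
.5678,-.1030,.13 total [ 0.003 -0.007 -0.003] rows 1 each [ 0.003 -0.007 -0.003] 
.5678,-.1030,.018 total [0.    0.    0.747] rows 3 each [0.    0.    0.249]
```

Call:
drive_tool --targets '[[[0.003,-0.006,0],0],[[0,0,0.25],0],[[0,0,0.25],0],[[0,0,0.15],0],[[0,0,0.095],0],[[0,0,0],0]]'

```text
time_s: 24.85
eef_pos: [0.5677, -0.1033, 0.0169]
tcp_rot: [-0.001, 0.346, 0.938, -0.0]
ft_force: [-0.0, -0.1, 0.2]
opening: 0.647
finger_force: 0.0
```

Call:
drive_tool --targets '[[[0,0,0],0],[[0,0,0],0],[[0,0,0],0],[[0,0,0],0],[[0,0,0],0]]' --fingers -1

```text
time_s: 25.35
eef_pos: [0.569, -0.1036, 0.0192]
tcp_rot: [0.001, 0.346, 0.938, 0.0]
ft_force: [-1.8, 1.5, 7.0]
opening: 0.338
finger_force: 39.4
```

Call:
drive_tool --targets '[[[0,0,-0.1],0],[[0,0,-0.25],0],[[0,0,-0.3],0],[[0,0,-0.3],0],[[0,0,0],0.182],[[0,0,0],0.182],[[0,0,0],0.182],[[0,0,0],0.182],[[0,0,0],0.182],[[0,0,0],0],[[0,0,0],0]]'

```text
time_s: 26.45
eef_pos: [0.5682, -0.1033, 0.1611]
tcp_rot: [0.001, 0.65, 0.76, 0.0]
ft_force: [-0.4, 0.3, 0.1]
opening: 0.337
finger_force: 40.0
```

```bash
python3 plan.py  .4918,.1393,.13,98.5 .4918,.1393,.039
```

```text
t 26.4 pos [ 0.5682 -0.1033  0.1611] yaw 98.89 tilt -1.0 open 0.337 F [-0.4  0.3  0.1] grip 40.02860605716705
.4918,.1393,.13,98.5 total [ 1.677 -0.253  0.208] rows 6 each [ 0.279 -0.042  0.035] turn 0.009 rows 1 each 0.009
.4918,.1393,.039 total [0.    0.    0.607] rows 3 each [0.    0.    0.202]
```

Call:
drive_tool --targets '[[[0.279,-0.042,0],0],[[0.279,-0.042,0],0],[[0.279,-0.042,0],0],[[0.279,-0.042,0],0],[[0.279,-0.042,0],0],[[0.279,-0.042,0],0.009],[[0,0,0],0],[[0,0,0],0],[[0,0,0.2],0],[[0,0,0.2],0],[[0,0,0],0],[[0,0,0],0]]'

```text
time_s: 27.65
eef_pos: [0.4933, 0.1385, 0.1006]
tcp_rot: [-0.0, 0.655, 0.756, -0.0]
ft_force: [0.4, 0.8, -0.0]
opening: 0.339
finger_force: 40.0
```

```bash
python3 plan.py  .4918,.1395,.1  .4918,.1395,.0385; python3 -c "
from h import *
s=snap('top','g1.png');cv2.imwrite('pics/g3.png',cv2.resize(s['pixels'][150:250,130:330],None,fx=4,fy=4,interpolation=cv2.INTER_CUBIC))"
```

```text
t 27.6 pos [0.4933 0.1385 0.1006] yaw 98.23 tilt -1.0 open 0.339 F [ 0.4  0.8 -0. ] grip 39.98407959938049
.4918,.1395,.1 total [ 0.008 -0.009  0.004] rows 1 each [ 0.008 -0.009  0.004] 
.4918,.1395,.0385 total [0.   0.   0.41] rows 2 each [0.    0.    0.205]
```

View pics/g3.png

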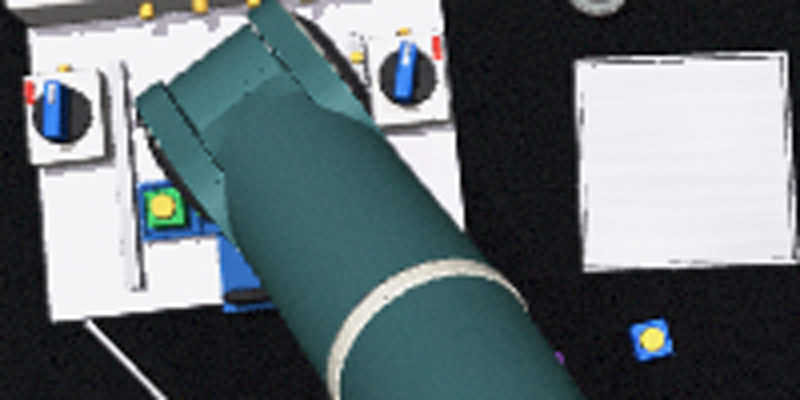

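Tray is empty (crop 685,160), the first green sits in the left bay (163,207), and the third is held under the arm. Lower and release.

Call:
drive_tool --targets '[[[0.006,-0.007,0],0],[[0,0,0.2],0],[[0,0,0.1],0],[[0,0,0.06],0],[[0,0,0.05],0],[[0,0,0],0],[[0,0,0],0]]'

```text
time_s: 28.4
eef_pos: [0.4921, 0.14, 0.039]
tcp_rot: [0.0, 0.655, 0.756, 0.0]
ft_force: [-0.1, 0.2, -0.0]
opening: 0.333
finger_force: 40.0
```

Call:
drive_tool --targets '[[[0,0,0],0],[[0,0,0],0],[[0,0,0],0],[[0,0,0],0],[[0,0,-0.2],0],[[0,0,-0.3],0],[[0,0,-0.3],0],[[0,-0.3,0],0],[[0,-0.3,0],0],[[0,-0.2,0],0],[[0,0,0],0]]' --fingers 0.3

```text
time_s: 29.5
eef_pos: [0.3701, 0.1217, 0.1584]
tcp_rot: [0.001, 0.654, 0.756, -0.001]
ft_force: [-0.4, 0.1, 0.2]
opening: 0.646
finger_force: 0.0
```

```bash
python3 -c "
from h import *
s=snap('side','a.png');t=snap('top','b.png')
a=cv2.resize(s['pixels'][110:230,130:290],(640,480),interpolation=cv2.INTER_CUBIC)
cv2.imwrite('pics/g4.png',a[:,:400].copy() if 0 else np.hstack([cv2.resize(a,(400,300)),cv2.resize(t['pixels'][130:235,130:250],(343,300),interpolation=cv2.INTER_CUBIC)]))"; python3 plan.py .396,.2,.15
```

```text
t 29.6 pos [0.3734 0.1224 0.159 ] yaw 98.19 tilt -1.0 open 0.655 F [ 0.8  0.4 -0.7] grip 0.0
.396,.2,.15 total [0.49  0.223 0.06 ] rows 2 each [0.245 0.111 0.03 ]
```

View pics/g4.png

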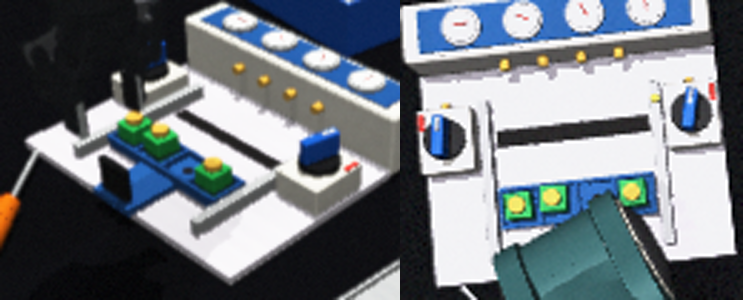

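All three greens stand upright in bays (left crop 134,128; 160,140; 212,172). Now pinch the handle.

```bash
python3 plan.py .402,.1928,.12,98.5 .402,.1928,.042
```

```text
t 29.6 pos [0.3734 0.1224 0.159 ] yaw 98.19 tilt -1.0 open 0.655 F [ 0.8  0.4 -0.7] grip 0.0
.402,.1928,.12,98.5 total [0.437 0.256 0.26 ] rows 2 each [0.219 0.128 0.13 ] turn -0.007 rows 1 each -0.007
.402,.1928,.042 total [0.   0.   0.52] rows 2 each [0.   0.   0.26]
```

Call:
drive_tool --targets '[[[0.219,0.128,0],0],[[0.219,0.128,0],-0.007],[[0,0,0.13],0],[[0,0,0.13],0],[[0,0,0],0],[[0,0,0],0]]'

```text
time_s: 30.2
eef_pos: [0.402, 0.1937, 0.1197]
tcp_rot: [-0.001, 0.653, 0.758, -0.0]
ft_force: [0.2, -0.3, 0.5]
opening: 0.651
finger_force: 0.0
```

```bash
python3 plan.py .402,.1928,.042; python3 -c "
from h import *
s=snap('side'); cv2.imwrite('pics/g5.png',cv2.resize(s['pixels'][110:240,130:310],None,fx=3,fy=3,interpolation=cv2.INTER_CUBIC))"
```

```text
t 30.2 pos [0.402  0.1937 0.1197] yaw 98.54 tilt -1.0 open 0.651 F [ 0.2 -0.3  0.5] grip 0.0
.402,.1928,.042 total [-0.006 -0.001  0.518] rows 2 each [-0.003 -0.001  0.259]
```

View pics/g5.png

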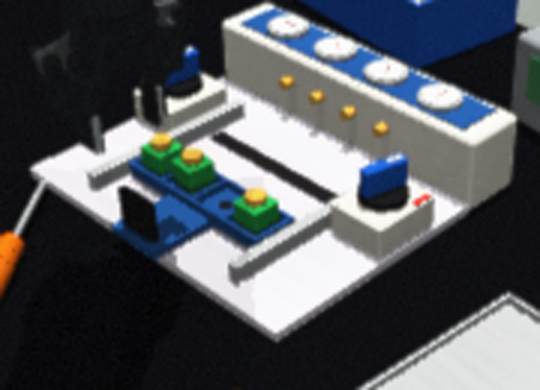

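Fingers (97,135) and (152,100) hang above and straddle the tab (140,210). Descend and pinch.

Call:
drive_tool --targets '[[[0,0,0.25],0],[[0,0,0.2],0],[[0,0,0.07],0],[[0,0,0],0],[[0,0,0],0]]'

```text
time_s: 30.75
eef_pos: [0.4025, 0.1937, 0.0428]
tcp_rot: [0.0, 0.653, 0.758, 0.001]
ft_force: [-0.2, 1.1, 0.3]
opening: 0.643
finger_force: 0.0
```

Call:
drive_tool --targets '[[[0,0,0],0],[[0,0,0],0],[[0,0,0],0],[[0,0,0],0],[[0,0,0],0],[[0,0,0],0],[[0,0,0],0]]' --fingers -1

```text
time_s: 31.45
eef_pos: [0.4027, 0.1933, 0.0423]
tcp_rot: [0.001, 0.653, 0.757, 0.001]
ft_force: [0.9, -1.4, 8.9]
opening: 0.107
finger_force: 43.7
```

```bash
python3 plan.py
```

```text
t 31.4 pos [0.4027 0.1933 0.0423] yaw 98.48 tilt -1.0 open 0.107 F [ 0.9 -1.4  8.9] grip 43.73453199863434
```

Call:
drive_tool --targets '[[[0,0.06,0],0],[[0,0.08,0],0],[[0,0.08,0],0],[[0,0.08,0],0],[[0,0.08,0],0],[[0,0.08,0],0],[[0,0.05,0],0],[[0,0.03,0],0],[[0,0.03,0],0],[[0,0.01,0],0],[[0,0,0],0],[[0,0,0],0]]'

```text
time_s: 32.65
eef_pos: [0.487, 0.2052, 0.0422]
tcp_rot: [0.0, 0.653, 0.757, -0.001]
ft_force: [-12.5, -8.5, 24.9]
opening: 0.106
finger_force: 46.0
```

```bash
python3 plan.py
```

```text
t 32.6 pos [0.487  0.2052 0.0422] yaw 98.48 tilt -1.0 open 0.106 F [-12.5  -8.5  24.9] grip 45.98767161369324
```

Call:
drive_tool --targets '[[[0,0,0],0],[[0,0,0],0],[[0,0,0],0],[[0,0,0],0],[[0,0,-0.2],0],[[0,0,-0.3],0],[[0,0,-0.2],0],[[0,0,0],0],[[0,0,0],0]]' --fingers 0.3

```text
time_s: 33.55
eef_pos: [0.488, 0.2059, 0.1468]
tcp_rot: [0.0, 0.653, 0.758, 0.0]
ft_force: [0.6, -0.6, -0.4]
opening: 0.655
finger_force: 0.0
```

Call:
drive_tool --targets '[[[0,-0.3,0],0],[[0,-0.3,0],0],[[0,-0.3,0],0],[[0,0,0],0],[[0,0,0],0]]'

```text
time_s: 34.05
eef_pos: [0.3538, 0.1856, 0.1461]
tcp_rot: [0.0, 0.653, 0.758, -0.0]
ft_force: [0.8, -0.4, 0.1]
opening: 0.648
finger_force: 0.0
```

```bash
python3 -c "
from h import *
s=snap('side','a.png');t=snap('top','b.png')
cv2.imwrite('pics/g6.png',np.vstack([cv2.resize(s['pixels'][110:230,130:290],(400,300),interpolation=cv2.INTER_CUBIC),cv2.resize(t['pixels'][130:205,130:250],(400,250),interpolation=cv2.INTER_CUBIC)]))
for u,v in ((160,60),(128+88/5,118+305/5),(128+520/5,118+257/5)): pass
"; python3 plan.py
```

```text
t 34.1 pos [0.3548 0.1862 0.1463] yaw 98.5 tilt -1.0 open 0.648 F [ 0.5 -0.   0.1] grip 0.0
```

View pics/g6.png

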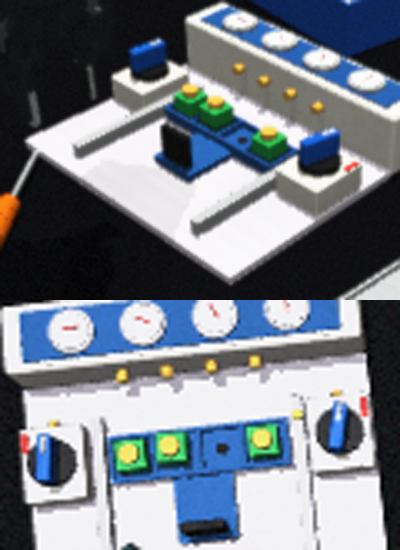

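Carriage is home, greens upright, both bars visible (lower crop 43,460 and 340,427). Measure the bars.

```bash
cat > bars.py <<'E'
from h import *
s=snap('top'); k=6
hsv=cv2.cvtColor(cv2.resize(s['pixels'],None,fx=k,fy=k,interpolation=cv2.INTER_CUBIC),cv2.COLOR_BGR2HSV)
m=cv2.inRange(hsv,(100,140,70),(120,255,255))
for n,X in(('L',(.5445,.3577,.08)),('R',(.5855,.0765,.08))):
    u,v=proj(s,X); w=np.zeros_like(m); cv2.circle(w,(int(u*k),int(v*k)),10*k,255,-1)
    pts=np.argwhere((m&w)>0)[:,::-1]
    zs=[world(s,a,b)[2] for a in range(int(u)-7,int(u)+8) for b in range(int(v)-7,int(v)+8)]
    zt=np.sort(zs)[-6]
    W=np.array([world(s,(a+.5)/k-.5,(b+.5)/k-.5,z=zt)[:2] for a,b in pts]).astype(np.float32)*1000
    vx=cv2.fitLine(W,cv2.DIST_L2,0,.01,.01).ravel()
    print(n,'ztop',np.sort(zs)[-8:].round(4),'rect',cv2.minAreaRect(W),'line ang',np.degrees(np.arctan2(vx[1],vx[0])).round(1),'c',vx[2:].round(1),len(pts))
E
python3 bars.py; python3 plan.py .3548,.1862,.1463,181.6 .5445,.3577,.15 .5445,.3577,.062
```

```text
L ztop [0.0876 0.0889 0.0898 0.0899 0.0918 1.4749 1.4749 1.4749] rect ((544.0504150390625, 354.3858642578125), (44.62287139892578, 18.670574188232422), 1.962525486946106) line ang 1.1 c [540.  355.2] 1949
R ztop [0.0871 0.0877 0.0879 0.0881 0.0885 0.089  0.0897 0.0936] rect ((582.7081909179688, 76.29352569580078), (16.22800636291504, 46.062049865722656), 85.21773529052734) line ang -6.0 c [579.9  76.4] 1961
t 34.2 pos [0.3548 0.1863 0.1463] yaw 98.51 tilt -1.0 open 0.649 F [-0.3  0.2 -0.9] grip 0.0
.3548,.1862,.1463,181.6 total [-0.001 -0.    -0.   ] rows 1 each [-0.001 -0.    -0.   ] turn -1.847 rows 11 each -0.168
.5445,.3577,.15 total [-1.296  1.108 -0.025] rows 6 each [-0.216  0.185 -0.004] 
.5445,.3577,.062 total [0.    0.    0.587] rows 2 each [0.    0.    0.293]
```

Call:
drive_tool --targets '[[[0,0,0],-0.184],[[0,0,0],-0.184],[[0,0,0],-0.184],[[0,0,0],-0.184],[[0,0,0],-0.184],[[0,0,0],-0.184],[[0,0,0],-0.184],[[0,0,0],-0.184],[[0,0,0],-0.184],[[0,0,0],-0.184],[[0,0,0],0],[[0,0,0],0]]'

```text
time_s: 35.4
eef_pos: [0.3545, 0.1863, 0.1464]
tcp_rot: [-0.0, -0.009, 1.0, 0.001]
ft_force: [-0.5, -0.3, 0.4]
opening: 0.653
finger_force: 0.0
```

Call:
drive_tool --targets '[[[-0.216,0.185,0],0],[[-0.216,0.185,0],0],[[-0.216,0.185,0],0],[[-0.216,0.185,0],0],[[-0.216,0.185,0],0],[[-0.216,0.185,0],0],[[0,0,0],0],[[0,0,0],0]]'

```text
time_s: 36.2
eef_pos: [0.5444, 0.3578, 0.1457]
tcp_rot: [-0.001, -0.01, 1.0, 0.0]
ft_force: [-1.1, -0.3, -0.1]
opening: 0.649
finger_force: 0.0
```

```bash
python3 plan.py .5445,.3572,.146,181.5 .5445,.3572,.066;python3 -c "
from h import *
s=snap('side','a.png')
cv2.imwrite('pics/g7.png',cv2.resize(s['pixels'][90:200,130:290],(640,440),interpolation=cv2.INTER_CUBIC))"
```

```text
t 36.2 pos [0.5444 0.3578 0.1457] yaw -178.8 tilt -1.0 open 0.649 F [-1.1 -0.3 -0.1] grip 0.0
.5445,.3572,.146,181.5 total [-0.001 -0.004 -0.002] rows 1 each [-0.001 -0.004 -0.002] turn -8.007 rows 45 each -0.178
.5445,.3572,.066 total [0.    0.    0.533] rows 2 each [0.    0.    0.267]
```

View pics/g7.png

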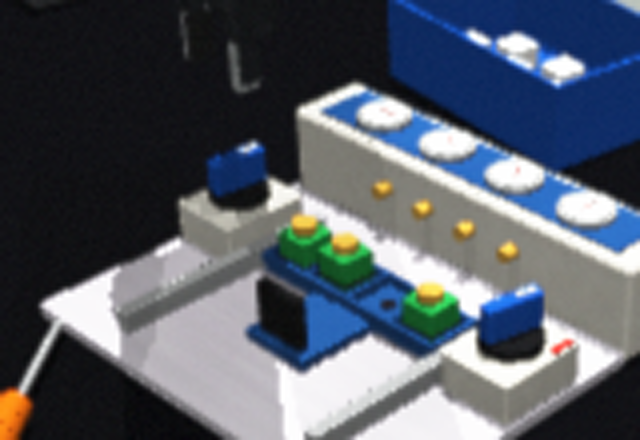

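Fingers hang over the left knob bar (237,168). Descend and grip.

Call:
drive_tool --targets '[[[0,0,0.25],0],[[0,0,0.18],0],[[0,0,0.1],0],[[0,0,0],0],[[0,0,0],0]]'

```text
time_s: 36.75
eef_pos: [0.545, 0.3572, 0.0682]
tcp_rot: [0.0, -0.011, 1.0, 0.0]
ft_force: [-0.4, 0.6, 0.4]
opening: 0.649
finger_force: 0.0
```

Call:
drive_tool --targets '[[[0,0,0],0],[[0,0,0],0],[[0,0,0],0],[[0,0,0],0],[[0,0,0],0],[[0,0,0],0],[[0,0,0],0]]' --fingers -1 --newtons 50

```text
time_s: 37.45
eef_pos: [0.5451, 0.3564, 0.0681]
tcp_rot: [0.0, -0.011, 1.0, -0.001]
ft_force: [-4.2, -8.9, 14.0]
opening: 0.147
finger_force: 49.3
```

```bash
python3 plan.py; python3 -c "
from workcell import manip
print(manip.state()['ft_torque'])"
```

```text
t 37.5 pos [0.5451 0.3564 0.0681] yaw -178.72 tilt -1.0 open 0.147 F [-4.2 -8.9 14. ] grip 49.283037185668945
[-1.84084979  0.82605786 -0.06981817]
```

Call:
drive_tool --targets '[[[0,-0.008,0],0],[[0,0,0],0.14],[[0,0,0],0.14],[[0,0,0],0.14],[[0,0,0],0.14],[[0,0,0],0.14],[[0,0,0],0.14],[[0,0,0],0.14],[[0,0,0],0.14],[[0,0,0],0.14],[[0,0,0],0.14],[[0,0,0],0]]'

```text
time_s: 38.65
eef_pos: [0.5458, 0.3572, 0.0682]
tcp_rot: [0.001, 0.514, 0.858, 0.002]
ft_force: [5.0, 5.3, 0.7]
opening: 0.154
finger_force: 49.7
```

```bash
python3 plan.py; python3 -c "
from workcell import manip
print(manip.state()['ft_torque'])"
```

```text
t 38.6 pos [0.5458 0.3572 0.0682] yaw 118.09 tilt -1.0 open 0.154 F [5.  5.3 0.7] grip 49.74235117435455
[ 1.30268534 -1.28482044  0.01214904]
```

Call:
drive_tool --targets '[[[0,0,0],0.06],[[0,0,0],0.03],[[0,0,0],0],[[0,0,0],0]]'

```text
time_s: 39.05
eef_pos: [0.5458, 0.3572, 0.0682]
tcp_rot: [0.001, 0.542, 0.84, 0.002]
ft_force: [5.4, 5.7, 1.1]
opening: 0.149
finger_force: 54.4
```

```bash
python3 plan.py; python3 -c "
from workcell import manip
print(manip.state()['ft_torque'])"
```

```text
t 39.0 pos [0.5458 0.3572 0.0682] yaw 114.36 tilt -1.0 open 0.149 F [5.4 5.7 1.1] grip 54.419490694999695
[ 1.05191471 -1.41682739  1.04366644]
```

Stop reached. Release and go to the right knob.

Call:
drive_tool --targets '[[[0,0,0],0],[[0,0,0],0],[[0,0,0],0],[[0,0,0],0],[[0,0,-0.2],0],[[0,0,-0.3],0],[[0,0,0],-0.19],[[0,0,0],-0.19],[[0,0,0],-0.19],[[0,0,0],-0.19],[[0,0,0],-0.19],[[0,0,0],-0.19]]' --fingers 0.3

```text
time_s: 40.25
eef_pos: [0.5448, 0.3557, 0.142]
tcp_rot: [-0.0, 0.123, 0.992, -0.0]
ft_force: [-0.3, -0.1, 0.9]
opening: 0.646
finger_force: 0.0
```

Call:
drive_tool --targets '[[[0,0,0],-0.18],[[0,0,0],0],[[0,0,0],0]]'

```text
time_s: 40.55
eef_pos: [0.5448, 0.3557, 0.1419]
tcp_rot: [-0.0, 0.057, 0.998, 0.0]
ft_force: [-0.4, 0.4, 0.2]
opening: 0.648
finger_force: 0.0
```

```bash
python3 plan.py .5858,.0767,.143,174.6 .5858,.0767,.068
```

```text
t 40.5 pos [0.5448 0.3557 0.1419] yaw 173.41 tilt -1.0 open 0.648 F [-0.4  0.4  0.2] grip 0.0
.5858,.0767,.143,174.6 total [-0.485 -1.816 -0.007] rows 7 each [-0.069 -0.259 -0.001] turn -0.026 rows 1 each -0.026
.5858,.0767,.068 total [0.  0.  0.5] rows 2 each [0.   0.   0.25]
```

Call:
drive_tool --targets '[[[-0.069,-0.259,0],0],[[-0.069,-0.259,0],0],[[-0.069,-0.259,0],0],[[-0.069,-0.259,0],0],[[-0.069,-0.259,0],0],[[-0.069,-0.259,0],0],[[-0.069,-0.259,0],0],[[0,0,0],-0.026],[[0,0,0],0],[[0,0,0],0]]'

```text
time_s: 41.55
eef_pos: [0.5866, 0.0788, 0.1422]
tcp_rot: [0.0, 0.045, 0.999, 0.0]
ft_force: [0.5, 0.8, 0.0]
opening: 0.648
finger_force: 0.0
```

```bash
python3 plan.py .5862,.0767,.143,174.6 .5862,.0767,.068;python3 -c "
from h import *
s=snap('side','a.png')
cv2.imwrite('pics/g8.png',cv2.resize(s['pixels'][90:200,130:290],(640,440),interpolation=cv2.INTER_CUBIC))"
```

```text
t 41.5 pos [0.5866 0.0788 0.1422] yaw 174.79 tilt -1.0 open 0.648 F [0.5 0.8 0. ] grip 0.0
.5862,.0767,.143,174.6 total [ 0.001 -0.014 -0.005] rows 1 each [ 0.001 -0.014 -0.005] turn 0.004 rows 1 each 0.004
.5862,.0767,.068 total [0.  0.  0.5] rows 2 each [0.   0.   0.25]
```

View pics/g8.png

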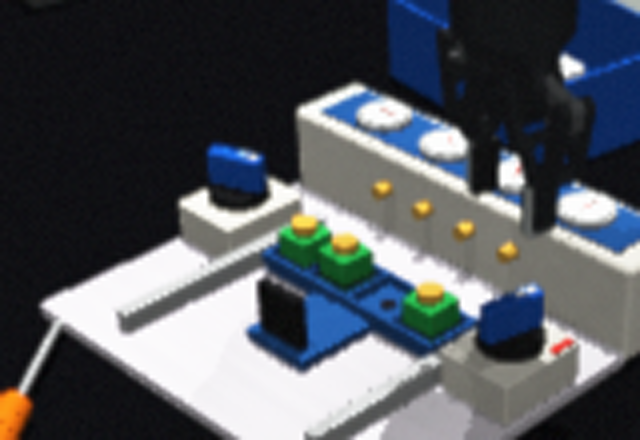

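Left knob bar (237,170) has turned; fingers are above the right bar (512,315). Descend, grip, turn.

Call:
drive_tool --targets '[[[0,-0.013,0],0],[[0,0,0.24],0],[[0,0,0.16],0],[[0,0,0.1],0],[[0,0,0],0],[[0,0,0],0]]'

```text
time_s: 42.2
eef_pos: [0.5869, 0.0762, 0.0678]
tcp_rot: [0.0, 0.045, 0.999, 0.0]
ft_force: [-0.4, -0.0, -0.2]
opening: 0.646
finger_force: 0.0
```

Call:
drive_tool --targets '[[[0,0,0],0],[[0,0,0],0],[[0,0,0],0],[[0,0,0],0],[[0,0,0],0],[[0,0,0],0],[[0,0,0],0]]' --fingers -1

```text
time_s: 42.9
eef_pos: [0.587, 0.075, 0.0679]
tcp_rot: [0.0, 0.045, 0.999, -0.001]
ft_force: [-3.3, -5.5, 12.5]
opening: 0.15
finger_force: 49.3
```

```bash
python3 plan.py .5862,.0767,.068,114.36
```

```text
t 42.9 pos [0.587  0.075  0.0679] yaw 174.81 tilt -1.0 open 0.15 F [-3.3 -5.5 12.5] grip 49.31230187416077
.5862,.0767,.068,114.36 total [ 0.006  0.011 -0.001] rows 1 each [ 0.006  0.011 -0.001] turn 1.343 rows 8 each 0.168
```

Call:
drive_tool --targets '[[[0,-0.005,0],0],[[0,0,0],0.14],[[0,0,0],0.14],[[0,0,0],0.14],[[0,0,0],0.14],[[0,0,0],0.14],[[0,0,0],0.14],[[0,0,0],0.14],[[0,0,0],0.14],[[0,0,0],0.14],[[0,0,0],0.07],[[0,0,0],0]]'

```text
time_s: 44.1
eef_pos: [0.5867, 0.0743, 0.0679]
tcp_rot: [0.001, 0.538, 0.843, -0.001]
ft_force: [-4.9, -4.8, 11.8]
opening: 0.144
finger_force: 51.7
```

Call:
drive_tool --targets '[[[0,0,0],0.02],[[0,0,0],0],[[0,0,0],0]]'

```text
time_s: 44.4
eef_pos: [0.5867, 0.0742, 0.0679]
tcp_rot: [0.001, 0.544, 0.839, -0.001]
ft_force: [-5.4, -4.9, 12.3]
opening: 0.149
finger_force: 55.6
```

```bash
python3 plan.py; python3 -c "
from workcell import manip
print(manip.state()['ft_torque'])"
```

```text
t 44.4 pos [0.5867 0.0742 0.0679] yaw 114.14 tilt -1.0 open 0.149 F [-5.4 -4.9 12.3] grip 55.57303356629291
[-1.20825338  1.16873554  1.12708387]
```

Stop reached (1.1 N m). Release, retreat, and inspect everything.

Call:
drive_tool --targets '[[[0,0,0],0],[[0,0,0],0],[[0,0,0],0],[[0,0,0],0],[[0,0,-0.2],0],[[0,0,-0.3],0],[[0,0,-0.3],0],[[-0.3,0,0],0],[[-0.3,0,0],0],[[-0.3,0,0],0],[[-0.3,0,0],0],[[-0.3,0,0],0]]' --fingers 0.3

```text
time_s: 45.6
eef_pos: [0.6789, -0.1324, 0.187]
tcp_rot: [-0.0, 0.544, 0.839, 0.0]
ft_force: [0.7, 0.2, 0.7]
opening: 0.652
finger_force: 0.0
```

Call:
drive_tool --targets '[[[0,0,0],0],[[0,0,0],0],[[0,0,0],0]]'

```text
time_s: 45.9
eef_pos: [0.6783, -0.1292, 0.187]
tcp_rot: [-0.0, 0.543, 0.839, 0.0]
ft_force: [-0.8, -0.5, -0.6]
opening: 0.65
finger_force: 0.0
```

```bash
python3 plan.py; python3 bars.py | sed 's/ztop.*rect/rect/'; python3 -c "
from h import *
s=snap('side','a.png');t=snap('top','b.png')
cv2.imwrite('pics/g9.png',np.vstack([np.hstack([cv2.resize(s['pixels'][100:230,130:290],(400,300),interpolation=cv2.INTER_CUBIC),cv2.resize(t['pixels'][118:235,128:250],(400,300),interpolation=cv2.INTER_CUBIC)]),cv2.resize(t['pixels'][100:270,90:420],(800,300),interpolation=cv2.INTER_AREA)]))"
```

```text
t 45.9 pos [ 0.6783 -0.1292  0.187 ] yaw 114.17 tilt -1.0 open 0.65 F [-0.8 -0.5 -0.6] grip 0.0
L rect ((543.9039306640625, 355.5414123535156), (18.96678924560547, 49.596763610839844), 25.95939826965332) line ang -66.4 c [543.4 357.1] 2231
R rect ((583.40283203125, 76.64681243896484), (17.809289932250977, 44.20942306518555), 25.99594497680664) line ang -64.6 c [582.3  78.4] 1958
```

View pics/g9.png

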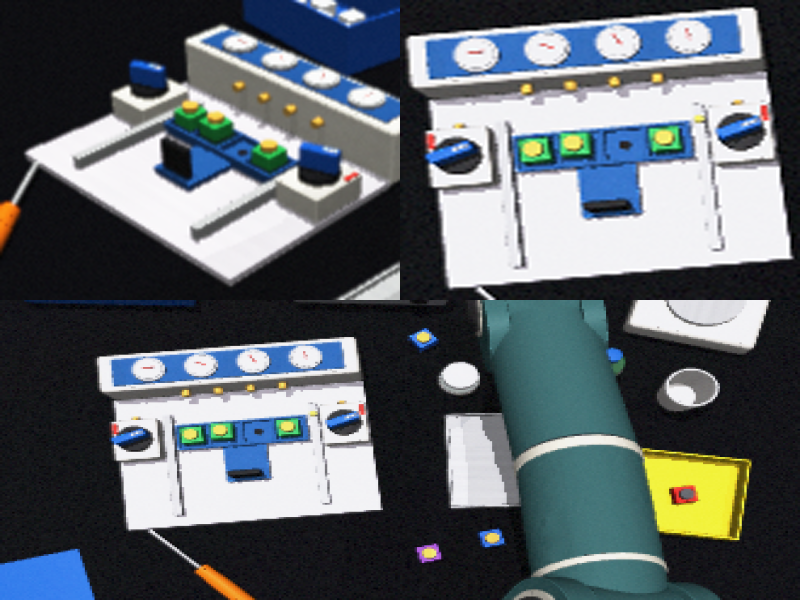

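Red is in the bin (685,494), three greens stand in the home carriage, and both bars are turned to about -64° (the stop).

```bash
python3 -c "
from workcell import manip
print(manip.hand_in())"
```

```text
the job is handed in; nothing more can be done
None
```

The job is done and handed in: the one red housing is in the yellow bin, the three green housings stand upright in their own bays, the carriage was pushed home to its stop, and then both lock knobs were turned clockwise to theirs.

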